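# Set a telescopic stand leg to its length mark and hold it clamped

### The arm

A 6-joint arm with a two-finger parallel gripper is mounted at the origin on the work surface; the furniture and walls round the work are solid. World frame = base frame: x ahead of the robot, y to its left, z up, the work surface at z = 0. Lengths are in mm, angles in rad, forces in N, time in s.
With the tool pointing down it reaches from about 325 to 875 mm from the base axis. Payload 4.4 kg.
Tool frame: the origin (TCP) lies at the very end of the fingers, on their centre line; the grasp point (between the pads) lies 19 mm behind it; z points along the fingers, y is the line along which they close (so a half turn about z gives the same grasp; the last joint's range is limited). The gripper opens to 85 mm and grips with 20 to 120 N. Pads are 22 mm wide; open, the fingers measure 114 mm over their backs; the gripper's body (76 mm by 85 mm) begins 54 mm behind the grasp point. The pads swing forward as they close: fully open they stand 13 mm farther back than shut.
Start: joints at [1.117, 0.207, 1.542, -0, 1.393, -0.15], TCP at [171.471, 548.84, 231.282] pointing down, gripper open.
Joint ranges: [-2.73, 2.73], [-0.86, 2.22], [0.23, 2.46], [-1.11, 4.25], [0.08, 2.63], [-2.82, 2.82]. Speed limits (rad/s): [2.79, 2.79, 3.14, 3.14, 3.14, 3.14].

### API

Orientations are given as [roll, pitch, yaw] about the fixed x, y, z axes, in that order (R = Rz(yaw) Ry(pitch) Rx(roll)).
In Python, from station import status, eyes, r gives the robot as it stands. The module is installed in compiled form; this text tells all that it offers.
- The arm moves only by the tool play_rows, never from a script. Its argument "plan" is a list of rows, each an object of numbers: "x", "y", "z": the shift along the tool's x, y, z in mm; "wx", "wy", "wz": the turn, a rotation vector about the tool's x, y, z in degrees. A call has 1 to 10 rows; each row is the pose to reach, as a shift and turn from the pose commanded when the call began, along the tool's axes at that moment; what a row does not reach only later rows make up. A row lasts 1/8 s, in which the tool goes at most 62.5 mm and 10.7 degrees, less where a joint would pass 70% of its speed; a pose out of reach is approached as far as the arm can. A call with a gripper value outside its range is refused whole. "fingers" is the finger opening in mm, from 0 to 85.4, set as the call begins (left out, the last holds). The fingers move at their own pace and stop on an object; "force" is the grip in N (left out, the last holds). Time passes only in rows, so rows that repeat a pose let the fingers close. It gives the time, the measured TCP pose, the force, the opening and the grip force at its end, in the units of the state.
- status.get_state(): the state, without advancing time (a new reading comes with each control period).
- eyes.get_image(name): name is "scene" or "top" or "wrist"; returns the picture (384x512x3 uint8, blue, green, red); there is no depth.
- eyes.get_calibration(name): a dict with "camera_matrix" (3x3 intrinsics, pixels), "pose" (4x4, takes a point from camera to world coordinates). Camera axes: x right, y up, looking along -z (the intrinsics and any distortion apply to the point x, -y, -z); pixel columns grow to the right and rows downward; lengths in mm; the calibration is good to about 2 mm. A picture is of the moment at which its call begins: read the wrist's pose just before it. get_calibration takes no time and is no camera call; for the wrist camera it gives the pose at the moment of the call.
- r.job_done(): hands the job in; it is judged then, once.
Trained networks look in the newest picture that a camera, given by its name, has taken for a name from the list of things; names that differ only in an ending like _2 or _b are one class to them, and where a whole thing is asked for, a point or a joint stands for the part that bears it (a point fixed in the world has none). Each returns a list of dicts, best first, with "score" (0 to 1); they miss things now and then, are a little off and sometimes report something else, mostly with a low value. They report only what shows in the picture. A call takes as long as a camera call.
- eyes.search_frame(target, camera): "xyz" ([x, y, z] in mm, in world coordinates, good to about 4 mm: the middle of the surface that is visible of it).
- eyes.landmark_of(target, camera): "xyz" ([x, y, z] in mm, in world coordinates, good to about 4 mm: a listed point, or the origin of a listed thing).
The state is a dict: "clock": time; "joint_positions": joint angles; "dq": joint speeds; "joint_torque": joint torques, N m; "ee_pos": TCP position; "tcp_rot": TCP orientation; "ft_force": force on the tool from outside, world axes, zero at the start; "ft_torque": the same for the moment, N m; "width": finger opening in mm; "grip_force": force on a finger pad.
Only numpy, scipy, OpenCV 4.12 (cv2) and the standard library are available. Lean on these libraries where they do the work, as an engineer would, in place of code of your own. Each camera call takes 0.05 s, during which the arm holds its last target. There are 200 camera calls.

### The job

Lift the loose lid off the leg case by its knob and set it down flat on the bare bench. Then take the upright black knob on the cam lever and, with the lever still swung open, pull the leg out until the fin on the leg stands level with the fin of the length mark; without letting the leg slip off the mark, swing the lever fully closed, in line along the leg. The clamp nut is not yet tightened and a spring pulls the leg back in, so finish while still holding the knob, leg at its mark and lever closed; leave the screw jar and the small square offcut where they are.

Things in the scene. Friction and masses are not known exactly. Their poses are not given: they have to be found in the camera images.
- case: leg case fixed to the bench: plywood board 230 (x) x 160 (y) x 15 mm with a low rim (190 x 120 mm, 28 mm above the bench); in it two rails guide the leg. Origin: centre of its underside. Its x axis runs along the leg, which comes out and is pulled to its -x. Fittings inside stay below 50 mm above the bench, but for the lever's knob. Place and yaw vary
- lid_knob (a point): centre of the dark wooden knob (28 mm across, 42 mm tall) amid the lid's roof. Lid: loose plywood cover 210 (x) x 140 (y) mm, roof 86 mm high, 0.35 kg, axes as the case's, standing on the case board round the rim (4 mm play, 13 mm overlap). This point is 110 mm above its lower edge. It fits on the clear bench at x 0.28-0.44, y 0.07-0.30 m, long side along y
- leg (a joint): how far the leg is pulled out, m: 0 fully in (where it starts), 0.10 fully out; grows as the leg moves to -x of the case. A spring pulls it back with 4.5 N when in, 7 N at 0.085, and it returns when let go; sliding friction about 1 N
- leg_pointer (a point): outer end of the steel fin on the leg (3 mm thick along x, 16 mm tall), 30 mm to the -y side of the leg's centre line, 42 mm above the bench; it moves with the leg
- mark_fin (a point): end (facing the leg) of the upright steel fin, 3 mm thick along x, 30 mm tall, of the length mark: a clip fixed in the case on the -y side of the leg; point 42 mm above the bench, 32 mm off the leg's centre line; axes as the case's. The leg is at its mark when leg_pointer has the same x along the case; that takes 40 to 85 mm of pull, different each time
- cam_lever (a joint): angle of the steel cam lever, rad: 0 closed (points to the case's -x, in line along the leg, at its stop), 1.05 fully open (swung to the case's +y). Starts at 0.7 to 1.0, stays where left (2.5 N at the knob moves it). Its upright pivot is on the leg's centre line (case y = 0) and travels with it: at case x = +60 mm with the leg in
- grip_knob: upright black round knob on the end of the cam lever, 22 mm diameter, 44 mm tall; origin at its centre, 69 mm above the bench; 50 mm from the lever's pivot. It spins freely on its pin, so its own turn means nothing. The lever's upper side lies 45 mm above the bench
- screw_jar: bystander: glass jar of screws, 68 mm across, 84 mm tall, behind the bench vice; origin under its centre. (The vice, 150 mm tall, stands to the left of the case, over x 0.44-0.66, y > 0.08 m; carry the lid over or round it. The tool box stands to the right, y < -0.24 m.)
- block_2: bystander: small flat square offcut of grey-brown wood, 50 x 50 x 19 mm, right of the leg beside the tool box; origin under its centre

How it is judged (in metres and radians):
On the way, in this order (a step that is already met when the one before it is completed fails the run):
1. the lid stands flat on the bench, off the case (height (world z) of lid_knob below 0.114 m and angle between lid_knob's own z axis and vertical below 0.08 rad and horizontal distance between lid_knob and case above 0.14 m), for 0.2 s.
2. the leg is at its mark (within 6 mm), the lever still open, its knob held (x of leg_pointer in the frame of mark_fin between -0.006 and 0.006 m and value of joint cam_lever above 0.45 rad and contact force between the fingers and grip_knob above 2 N), for 0.2 s.
At the end, for the whole second after the job is handed in: The lid stands flat on the bench beside the case (at least 140 mm from centre to centre), the leg's fin is within 6 mm of the mark's fin along the leg, the lever is closed (within 0.12 rad of its stop), and the fingers still hold the lever's knob with more than 2 N (all of step 1 and x of leg_pointer in the frame of mark_fin between -0.006 and 0.006 m and value of joint cam_lever below 0.12 rad and contact force between the fingers and grip_knob above 2 N); the arm keeps its last pose, push and grip.
It fails at once if the lever is closed (under 0.3 rad) while the leg is more than 10 mm off its mark (value of joint cam_lever below 0.3 rad and (x of leg_pointer in the frame of mark_fin above 0.01 m or x of leg_pointer in the frame of mark_fin below -0.01 m)).
It fails at once if the screw jar or the square offcut is shifted by more than 30 mm (distance of any of screw_jar, block_2 from where it was at the start of the episode above 0.03 m).
It also fails if it takes over 56 s, if anything falls off the work surface, if the arm or the gripper's body presses on something with over 40 N, if the wrist force passes 120 N, or if a joint passes its speed limit or range.

## Working session

There is one attempt and no reset: what is moved stays moved. The work goes in short steps, Python scripts to look and compute and a tool call to move; the robot and the scene stay as the last step left them, time stands still between calls to the robot, and variables do not carry over. Pictures are saved under pics/ and viewed, at most 12 in all, crops included, and the job is handed in when it is done.

Besides the shell and the picture viewer there is one more tool, called after "Emit:" as a command line: name --argument value ..., lists and objects as JSON in quotes. play_rows: Moves the arm, as the interface text tells. Its arguments: {"type":"object","properties":{"plan":{"type":"array"},"fingers":{"type":"number"},"force":{"type":"number"}},"required":["plan"]}

```bash
mkdir -p pics; cat > h.py <<'E'
from station import status, eyes, r
import numpy as np, cv2
def S():
    s=status.get_state(); print({k:np.round(s[k],3).tolist() for k in('clock','ee_pos','tcp_rot','ft_force','width','grip_force')}); return s
E
python3 - <<'E'
from h import *
S()
for c in('scene','top'):
    cv2.imwrite(f'pics/{c}0.png',eyes.get_image(c))
    for t in('case','lid_knob','leg','mark_fin','grip_knob','screw_jar','block_2'):
        o=eyes.landmark_of(t,c) if t!='leg' else eyes.search_frame(t,c); print(c,t,[(np.round(d['xyz'],1).tolist(),round(d['score'],2)) for d in o[:2]])
a=cv2.imread('pics/scene0.png');b=cv2.imread('pics/top0.png')
cv2.imwrite('pics/a.png',cv2.resize(np.vstack([a,b]),(400,600)))
E
```

```text
{'clock': 0.0, 'ee_pos': [171.13, 548.132, 230.094], 'tcp_rot': [-3.139, -0.0, 2.839], 'ft_force': [0.163, 0.614, 0.662], 'width': 85.196, 'grip_force': 0.0}
scene case []
scene lid_knob [([568.8, -104.2, 122.8], 0.77)]
scene leg [([446.3, -93.7, 35.5], 0.69)]
scene mark_fin []
scene grip_knob [([659.9, 164.8, -1.5], 0.44)]
scene screw_jar [([660.3, 163.0, -1.8], 0.76)]
scene block_2 []
top case []
top lid_knob [([567.5, -103.9, 122.1], 0.82)]
top leg [([446.5, -83.8, 32.1], 0.45)]
top mark_fin []
top grip_knob [([572.1, -108.0, 124.7], 0.28)]
top screw_jar [([661.8, 165.6, 1.4], 0.75)]
top block_2 [([376.0, -204.9, 1.5], 0.91)]
```

View pics/top0.png

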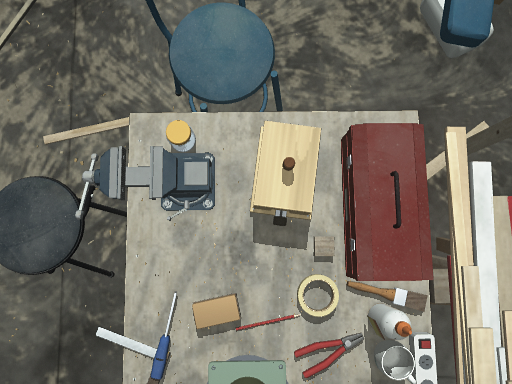

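View pics/scene0.png

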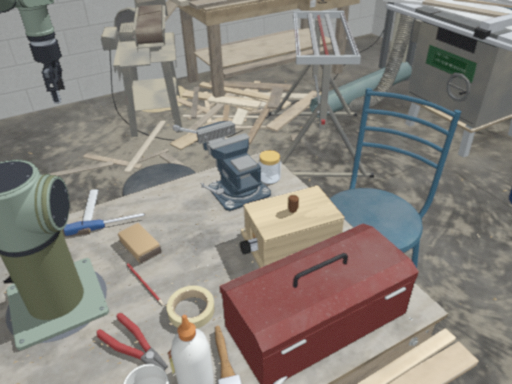

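The top picture shows the lid with roof corners about (264,122), (321,128), (312,218) and (250,212), and its knob at (289,163). The bench offcut is at (324,245), the vice and jar are upper left, and a brown block lies at (217,312). The scene picture agrees with this, with the knob at (293,203).

```bash
cat >> h.py <<'E'
from scipy.spatial.transform import Rotation as Ro
def px2w(c,uv,z,cal=None):
    cal=cal or eyes.get_calibration(c);K=np.array(cal['camera_matrix']);P=np.array(cal['pose'])
    d=np.linalg.inv(K)@[uv[0],uv[1],1];d=P[:3,:3]@(d*[1,-1,-1]);o=P[:3,3]
    return (o+d*(z-o[2])/d[2])
def w2px(c,p,cal=None):
    cal=cal or eyes.get_calibration(c);K=np.array(cal['camera_matrix']);P=np.array(cal['pose'])
    q=P[:3,:3].T@(np.array(p)-P[:3,3])*[1,-1,-1];q=K@q;return q[:2]/q[2]
def go(p,yaw,s=None):
    "shift in tool axes and rotation vector (deg) from present pose"
    s=s or S();R=Ro.from_euler('xyz',s['tcp_rot']);T=Ro.from_euler('xyz',[np.pi,0,yaw])
    d=np.array(p)-s['ee_pos'];print('shift',R.inv().apply(d).round(1),'turn',np.degrees((R.inv()*T).as_rotvec()).round(1),'dist',np.linalg.norm(d).round())
E
python3 - <<'E'
from h import *
P=[px2w('top',u,101)[:2] for u in((264,122),(321,128),(312,218),(250,212))]
print(np.round(P,1),np.mean(P,0)); a=P[0]-P[3];b=P[1]-P[2];print(np.arctan2(a[1],a[0]),np.arctan2(b[1],b[0]))
c=P[0]-P[1];print(np.arctan2(-c[0],c[1]))
print('brown',[px2w('top',u,40)[:2].round() for u in((193,303),(236,293),(241,317))],'vice',px2w('top',(214,209),20),'pencil',px2w('top',(299,316),5),px2w('top',(238,328),5), 'glue',px2w('top',(404,329),150),'knob',px2w('top',(289,162),146), w2px('top',[360,185,0]))
go([568,-104,230],2.6)
E
```

```text
[[ 679.7  -48. ]
 [ 663.4 -186.8]
 [ 444.1 -158.5]
 [ 460.   -11.6]] [ 561.78920493 -101.24454472]
-0.16427475648631953 -0.12842518297917638
-0.11672969136575079
brown [array([243., 130.]), array([266.,  25.]), array([208.,  13.])] vice [475.45896676  80.73659042  20.        ] pencil [ 203.34143137 -132.48737466    5.        ] [176.13365741  21.67288758   5.        ] glue [ 195.46113751 -345.999185    150.        ] knob [ 570.6590811  -102.64037061  146.        ] [174.10962177 254.83694753]
{'clock': 0.8, 'ee_pos': [171.479, 548.866, 231.331], 'tcp_rot': [3.141, 0.0, 2.839], 'ft_force': [-0.038, -0.068, 0.044], 'width': 85.707, 'grip_force': 0.0}
shift [-573.2 -504.9    1.3] turn [ 0.   0.  13.7] dist 764.0
```

Emit:
play_rows --plan '[{"x": -573, "y": -505, "z": 0, "wz": 14}, {"x": -573, "y": -505, "z": 0, "wz": 14}, {"x": -573, "y": -505, "z": 0, "wz": 14}, {"x": -573, "y": -505, "z": 0, "wz": 14}, {"x": -573, "y": -505, "z": 0, "wz": 14}, {"x": -573, "y": -505, "z": 0, "wz": 14}, {"x": -573, "y": -505, "z": 0, "wz": 14}, {"x": -573, "y": -505, "z": 0, "wz": 14}, {"x": -573, "y": -505, "z": 0, "wz": 14}, {"x": -573, "y": -505, "z": 0, "wz": 14}]' --fingers 60

```text
validation failed for argument at $.pl...
```

```bash
python3 - <<'E'
from h import *
go([569,-104,200],2.6)
E
```

```text
{'clock': 0.8, 'ee_pos': [171.479, 548.866, 231.331], 'tcp_rot': [3.141, 0.0, 2.839], 'ft_force': [-0.038, -0.068, 0.044], 'width': 85.707, 'grip_force': 0.0}
shift [-574.1 -504.6   31.3] turn [ 0.   0.  13.7] dist 765.0
```

The plan was refused, so I'll try one row with all six keys.

Emit:
play_rows --plan '[{"x": -57.0, "y": -50.0, "z": 0.0, "wx": 0.0, "wy": 0.0, "wz": 0.0}]' --fingers 60

```text
clock: 0.92
ee_pos: [203.4, 497.2, 231.3]
tcp_rot: [3.14, -0.0, 2.844]
ft_force: [1.8, -1.4, 0.8]
width: 70.1
grip_force: 0.0
```

Emit:
play_rows --plan '[{"x": -516, "y": -455, "z": 0, "wx": 0, "wy": 0, "wz": 14}, {"x": -516, "y": -455, "z": 0, "wx": 0, "wy": 0, "wz": 14}, {"x": -516, "y": -455, "z": 0, "wx": 0, "wy": 0, "wz": 14}, {"x": -516, "y": -455, "z": 0, "wx": 0, "wy": 0, "wz": 14}, {"x": -516, "y": -455, "z": 0, "wx": 0, "wy": 0, "wz": 14}, {"x": -516, "y": -455, "z": 0, "wx": 0, "wy": 0, "wz": 14}, {"x": -516, "y": -455, "z": 0, "wx": 0, "wy": 0, "wz": 14}, {"x": -516, "y": -455, "z": 0, "wx": 0, "wy": 0, "wz": 14}, {"x": -516, "y": -455, "z": 0, "wx": 0, "wy": 0, "wz": 14}, {"x": -516, "y": -455, "z": 0, "wx": 0, "wy": 0, "wz": 14}]'

```text
clock: 2.17
ee_pos: [529.1, -40.8, 231.6]
tcp_rot: [3.141, 0.001, 2.594]
ft_force: [-0.6, 0.7, -0.2]
width: 60.1
grip_force: 0.0
```

Six keys work, large values too. The hand is near the lid now, so I'll look with the wrist camera.

```bash
python3 - <<'E'
from h import *
im=eyes.get_image('wrist');cv2.imwrite('pics/w1.png',im)
for f,t in((eyes.landmark_of,'lid_knob'),(eyes.landmark_of,'case')):print(t,[(np.round(d['xyz'],1).tolist(),round(d['score'],2)) for d in f(t,'wrist')[:2]])
go([569,-104,113],2.594)
E
```

```text
lid_knob [([572.8, -104.2, 123.9], 0.6)]
case []
{'clock': 2.325, 'ee_pos': [529.285, -41.609, 231.105], 'tcp_rot': [-3.141, 0.0, 2.59], 'ft_force': [0.047, 0.399, -0.133], 'width': 60.186, 'grip_force': 0.0}
shift [-66.5 -32.3 118.1] turn [-0.   0.  -0.2] dist 139.0
```

View pics/w1.png

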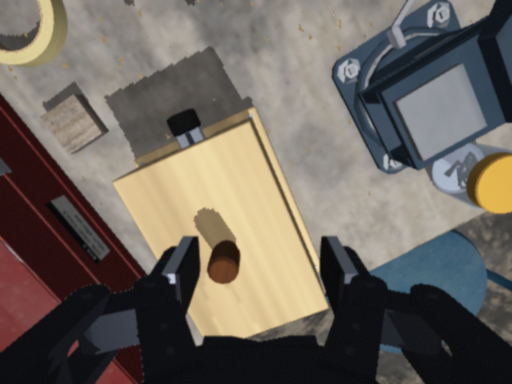

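The wrist picture shows the lid knob at (224,262), between the open fingers' line and the case's leg end (185,125), and the network agrees at (571,-104). Next: move over it, go down, close.

Emit:
play_rows --plan '[{"x": -34, "y": -16, "z": 10, "wx": 0, "wy": 0, "wz": 0}, {"x": -68, "y": -32, "z": 20, "wx": 0, "wy": 0, "wz": 0}, {"x": -68, "y": -32, "z": 50, "wx": 0, "wy": 0, "wz": 0}, {"x": -68, "y": -32, "z": 80, "wx": 0, "wy": 0, "wz": 0}, {"x": -68, "y": -32, "z": 105, "wx": 0, "wy": 0, "wz": 0}, {"x": -68, "y": -32, "z": 118, "wx": 0, "wy": 0, "wz": 0}, {"x": -68, "y": -32, "z": 118, "wx": 0, "wy": 0, "wz": 0}]'

```text
clock: 3.2
ee_pos: [568.8, -100.5, 112.5]
tcp_rot: [-3.141, -0.002, 2.595]
ft_force: [-1.0, -0.6, 0.1]
width: 60.2
grip_force: 0.0
```

Emit:
play_rows --plan '[{"x": 0, "y": 0, "z": 0, "wx": 0, "wy": 0, "wz": 0}, {"x": 0, "y": 0, "z": 0, "wx": 0, "wy": 0, "wz": 0}, {"x": 0, "y": 0, "z": 0, "wx": 0, "wy": 0, "wz": 0}, {"x": 0, "y": 0, "z": 0, "wx": 0, "wy": 0, "wz": 0}, {"x": 0, "y": 0, "z": 0, "wx": 0, "wy": 0, "wz": 0}]' --fingers 10 --force 60

```text
clock: 3.82
ee_pos: [570.8, -102.1, 115.2]
tcp_rot: [3.141, 0.003, 2.594]
ft_force: [-0.6, 0.4, 6.6]
width: 26.0
grip_force: 59.7
```

Emit:
play_rows --plan '[{"x": 0, "y": 0, "z": -10, "wx": 0, "wy": 0, "wz": 0}, {"x": 0, "y": 0, "z": -25, "wx": 0, "wy": 0, "wz": 0}, {"x": 0, "y": 0, "z": -50, "wx": 0, "wy": 0, "wz": 0}, {"x": 0, "y": 0, "z": -80, "wx": 0, "wy": 0, "wz": 0}, {"x": 0, "y": 0, "z": -110, "wx": 0, "wy": 0, "wz": 0}, {"x": 0, "y": 0, "z": -140, "wx": 0, "wy": 0, "wz": 0}, {"x": 0, "y": 0, "z": -170, "wx": 0, "wy": 0, "wz": 0}, {"x": 0, "y": 0, "z": -170, "wx": 0, "wy": 0, "wz": 0}]'

```text
clock: 4.82
ee_pos: [571.4, -102.0, 287.0]
tcp_rot: [3.14, 0.007, 2.595]
ft_force: [-0.1, 0.4, -3.8]
width: 26.1
grip_force: 59.4
```

```bash
python3 - <<'E'
from h import *
s=S();go([360,185,284],2.59+1.71,s)
E
```

```text
{'clock': 4.825, 'ee_pos': [571.434, -101.999, 286.973], 'tcp_rot': [3.14, 0.007, 2.595], 'ft_force': [-0.105, 0.406, -3.783], 'width': 26.065, 'grip_force': 59.407}
shift [329.9 135.2   0.9] turn [ -0.3   0.4 -97.7] dist 356.0
```

Emit:
play_rows --plan '[{"x": 33, "y": 14, "z": 0, "wx": 0, "wy": 0, "wz": -9.8}, {"x": 66, "y": 27, "z": 0, "wx": 0, "wy": 0, "wz": -19.6}, {"x": 99, "y": 41, "z": 0, "wx": 0, "wy": 0, "wz": -29.3}, {"x": 132, "y": 54, "z": 0, "wx": 0, "wy": 0, "wz": -39.1}, {"x": 165, "y": 68, "z": 0, "wx": 0, "wy": 0, "wz": -48.9}, {"x": 198, "y": 81, "z": 0, "wx": 0, "wy": 0, "wz": -58.7}, {"x": 231, "y": 95, "z": 0, "wx": 0, "wy": 0, "wz": -68.4}, {"x": 264, "y": 108, "z": 0, "wx": 0, "wy": 0, "wz": -78.2}, {"x": 297, "y": 122, "z": 0, "wx": 0, "wy": 0, "wz": -88}, {"x": 330, "y": 135, "z": 0, "wx": 0, "wy": 0, "wz": -97.8}]'

```text
clock: 6.08
ee_pos: [356.2, 186.0, 281.5]
tcp_rot: [3.139, -0.001, -1.976]
ft_force: [-0.2, -0.1, -3.0]
width: 25.7
grip_force: 59.5
```

```bash
python3 - <<'E'
from h import *
s=S();go([360,185,284],2.59+1.71,s)
a=eyes.get_image('top');b=eyes.get_image('wrist')
cv2.imwrite('pics/l1.png',cv2.resize(np.hstack([a,b]),(800,300)))
E
```

```text
{'clock': 6.075, 'ee_pos': [356.166, 186.032, 281.501], 'tcp_rot': [3.139, -0.001, -1.976], 'ft_force': [-0.159, -0.063, -3.038], 'width': 25.738, 'grip_force': 59.476}
shift [-0.6 -3.9 -2.5] turn [ 0.1 -0.1  0.4] dist 5.0
```

View pics/l1.png

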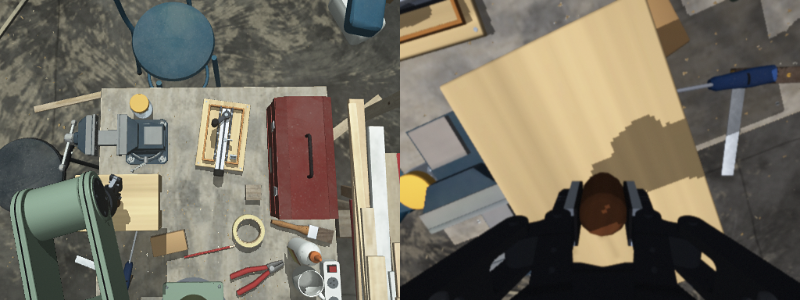

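The lid is held level over the clear bench with its long side along y. It clears the brown block (168,243 in the left half) and the vice. The case is now open, its board around (220,135). Lowering.

Emit:
play_rows --plan '[{"x": 0, "y": -2, "z": 30, "wx": 0, "wy": 0, "wz": 0}, {"x": 0, "y": -2, "z": 65, "wx": 0, "wy": 0, "wz": 0}, {"x": 0, "y": -2, "z": 100, "wx": 0, "wy": 0, "wz": 0}, {"x": 0, "y": -2, "z": 130, "wx": 0, "wy": 0, "wz": 0}, {"x": 0, "y": -2, "z": 155, "wx": 0, "wy": 0, "wz": 0}, {"x": 0, "y": -2, "z": 170, "wx": 0, "wy": 0, "wz": 0}, {"x": 0, "y": -2, "z": 176, "wx": 0, "wy": 0, "wz": 0}, {"x": 0, "y": -2, "z": 179, "wx": 0, "wy": 0, "wz": 0}, {"x": 0, "y": -2, "z": 182, "wx": 0, "wy": 0, "wz": 0}, {"x": 0, "y": -2, "z": 182, "wx": 0, "wy": 0, "wz": 0}]'

```text
clock: 7.42
ee_pos: [360.3, 184.7, 101.7]
tcp_rot: [-3.141, 0.001, -1.982]
ft_force: [-0.3, -0.4, -2.9]
width: 26.1
grip_force: 59.8
```

Emit:
play_rows --plan '[{"x": 0, "y": 0, "z": 1.5, "wx": 0, "wy": 0, "wz": 0}, {"x": 0, "y": 0, "z": 2.5, "wx": 0, "wy": 0, "wz": 0}, {"x": 0, "y": 0, "z": 3, "wx": 0, "wy": 0, "wz": 0}, {"x": 0, "y": 0, "z": 3, "wx": 0, "wy": 0, "wz": 0}]'

```text
clock: 7.92
ee_pos: [360.4, 184.8, 100.1]
tcp_rot: [-3.141, 0.0, -1.982]
ft_force: [-5.6, -1.4, 10.0]
width: 25.9
grip_force: 61.3
```

Contact (10 N upward). Release and go up.

Emit:
play_rows --plan '[{"x": 0, "y": 0, "z": 0, "wx": 0, "wy": 0, "wz": 0}, {"x": 0, "y": 0, "z": 0, "wx": 0, "wy": 0, "wz": 0}, {"x": 0, "y": 0, "z": 0, "wx": 0, "wy": 0, "wz": 0}, {"x": 0, "y": 0, "z": -10, "wx": 0, "wy": 0, "wz": 0}, {"x": 0, "y": 0, "z": -50, "wx": 0, "wy": 0, "wz": 0}, {"x": 0, "y": 0, "z": -100, "wx": 0, "wy": 0, "wz": 0}, {"x": 0, "y": 0, "z": -150, "wx": 0, "wy": 0, "wz": 0}, {"x": 0, "y": 0, "z": -180, "wx": 0, "wy": 0, "wz": 0}, {"x": 0, "y": 0, "z": -180, "wx": 0, "wy": 0, "wz": 0}]' --fingers 70

```text
clock: 9.05
ee_pos: [361.8, 185.2, 281.9]
tcp_rot: [-3.136, 0.005, -1.982]
ft_force: [-0.7, 0.1, -0.6]
width: 70.0
grip_force: 0.0
```

```bash
python3 - <<'E'
from h import *
for c in('top','scene'):
    eyes.get_image(c)
    for t in('lid_knob','case','leg_pointer','mark_fin','grip_knob','screw_jar','block_2'):
        print(c,t,[(np.round(d['xyz'],1).tolist(),round(d['score'],2)) for d in eyes.landmark_of(t,c)[:2]])
s=S();go([500,-90,330],2.6,s)
E
```

```text
top lid_knob [([361.9, 184.2, 107.1], 0.86)]
top case [([569.1, -104.0, -0.1], 0.83)]
top leg_pointer [([548.0, -139.4, 39.3], 0.57)]
top mark_fin [([572.8, -107.1, -1.7], 0.73), ([496.9, -123.6, 37.7], 0.42)]
top grip_knob [([596.7, -77.0, 71.2], 0.62)]
top screw_jar [([662.4, 166.0, 2.2], 0.56), ([571.9, -103.8, 3.0], 0.17)]
top block_2 [([377.9, -201.8, 4.1], 0.91)]
scene lid_knob [([360.3, 185.1, 106.8], 0.87)]
scene case [([568.5, -103.0, -0.8], 0.87)]
scene leg_pointer [([545.4, -131.1, 42.2], 0.6)]
scene mark_fin [([496.3, -129.2, 38.8], 0.42), ([567.7, -106.1, 0.6], 0.32)]
scene grip_knob [([597.2, -76.9, 65.7], 0.7)]
scene screw_jar [([662.4, 166.3, -1.0], 0.63)]
scene block_2 []
{'clock': 9.85, 'ee_pos': [359.926, 184.624, 278.3], 'tcp_rot': [-3.142, 0.0, -1.982], 'ft_force': [-0.066, 0.999, -0.132], 'width': 70.251, 'grip_force': 0.0}
shift [ 195.8 -238.1  -51.7] turn [ 0.   0.  97.5] dist 313.0
```

```bash
python3 - <<'E'
from h import *
s=status.get_state();c=eyes.get_calibration('wrist');P=np.array(c['pose']);R=Ro.from_euler('xyz',s['tcp_rot'])
print(R.inv().apply(P[:3,3]-s['ee_pos']),R.inv().apply(-P[:3,2]),c['camera_matrix'])
go([560,-150,280],2.6,s)
E
```

```text
[  73.29006072    0.49915466 -143.00122623] [-2.83738497e-01  8.41920816e-04  9.58901328e-01] [[305.53241879   0.         259.43288938]
 [  0.         305.53241879 191.76455866]
 [  0.           0.           1.        ]]
shift [ 226.8 -317.1   -1.7] turn [ 0.   0.  97.5] dist 390.0
```

Emit:
play_rows --plan '[{"x": 23, "y": -32, "z": -5, "wx": 0, "wy": 0, "wz": 9.7}, {"x": 46, "y": -63, "z": -5, "wx": 0, "wy": 0, "wz": 19.5}, {"x": 69, "y": -94, "z": -5, "wx": 0, "wy": 0, "wz": 29}, {"x": 92, "y": -126, "z": -5, "wx": 0, "wy": 0, "wz": 39}, {"x": 115, "y": -157, "z": -5, "wx": 0, "wy": 0, "wz": 48.7}, {"x": 138, "y": -189, "z": -5, "wx": 0, "wy": 0, "wz": 58.5}, {"x": 161, "y": -220, "z": -5, "wx": 0, "wy": 0, "wz": 68}, {"x": 184, "y": -252, "z": -5, "wx": 0, "wy": 0, "wz": 78}, {"x": 207, "y": -283, "z": -5, "wx": 0, "wy": 0, "wz": 87.5}, {"x": 230, "y": -315, "z": -5, "wx": 0, "wy": 0, "wz": 97}]'

```text
clock: 11.1
ee_pos: [557.4, -153.3, 283.2]
tcp_rot: [3.141, -0.0, 2.603]
ft_force: [0.0, -0.1, 0.3]
width: 69.8
grip_force: 0.0
```

```bash
python3 - <<'E'
from h import *
go([575,-150,240],1.43)
E
```

```text
{'clock': 11.1, 'ee_pos': [557.377, -153.282, 283.204], 'tcp_rot': [3.141, -0.0, 2.603], 'ft_force': [0.017, -0.132, 0.329], 'width': 69.823, 'grip_force': 0.0}
shift [-13.4  11.9  43.2] turn [ 0.  -0.  67.2] dist 47.0
```

Emit:
play_rows --plan '[{"x": 4, "y": 7, "z": 6, "wx": 0, "wy": 0, "wz": 9.6}, {"x": 8, "y": 14, "z": 12, "wx": 0, "wy": 0, "wz": 19.2}, {"x": 12, "y": 21, "z": 18, "wx": 0, "wy": 0, "wz": 28.8}, {"x": 16, "y": 28, "z": 24, "wx": 0, "wy": 0, "wz": 38.4}, {"x": 20, "y": 35, "z": 30, "wx": 0, "wy": 0, "wz": 48}, {"x": 24, "y": 42, "z": 36, "wx": 0, "wy": 0, "wz": 57.6}, {"x": 27, "y": 51, "z": 43, "wx": 0, "wy": 0, "wz": 67}, {"x": 27, "y": 51, "z": 43, "wx": 0, "wy": 0, "wz": 67}]'

```text
clock: 12.1
ee_pos: [559.0, -93.9, 239.5]
tcp_rot: [-3.14, -0.0, 1.442]
ft_force: [-0.4, 0.3, -0.3]
width: 69.9
grip_force: 0.0
```

```bash
python3 - <<'E'
from h import *
S();im=eyes.get_image('wrist');
import json;c=eyes.get_calibration('wrist');json.dump({k:np.array(v).tolist() for k,v in c.items()},open('c2.json','w'))
cv2.imwrite('pics/w2.png',cv2.resize(im,(800,600),interpolation=cv2.INTER_CUBIC))
for t in('case','leg_pointer','mark_fin','grip_knob'):
    print(t,[(np.round(d['xyz'],1).tolist(),round(d['score'],2),w2px('wrist',d['xyz']).round()*1.5625) for d in eyes.landmark_of(t,'wrist')[:2]])
E
```

```text
{'clock': 12.1, 'ee_pos': [559.029, -93.869, 239.486], 'tcp_rot': [-3.14, -0.0, 1.442], 'ft_force': [-0.43, 0.294, -0.277], 'width': 69.854, 'grip_force': 0.0}
case [([568.4, -106.6, 2.5], 0.85, array([420.3125, 264.0625]))]
leg_pointer [([545.0, -131.4, 44.0], 0.8, array([393.75  , 310.9375]))]
mark_fin [([499.6, -129.9, 44.1], 0.73, array([332.8125, 317.1875]))]
grip_knob [([593.2, -72.8, 68.2], 0.79, array([453.125 , 229.6875]))]
```

View pics/w2.png

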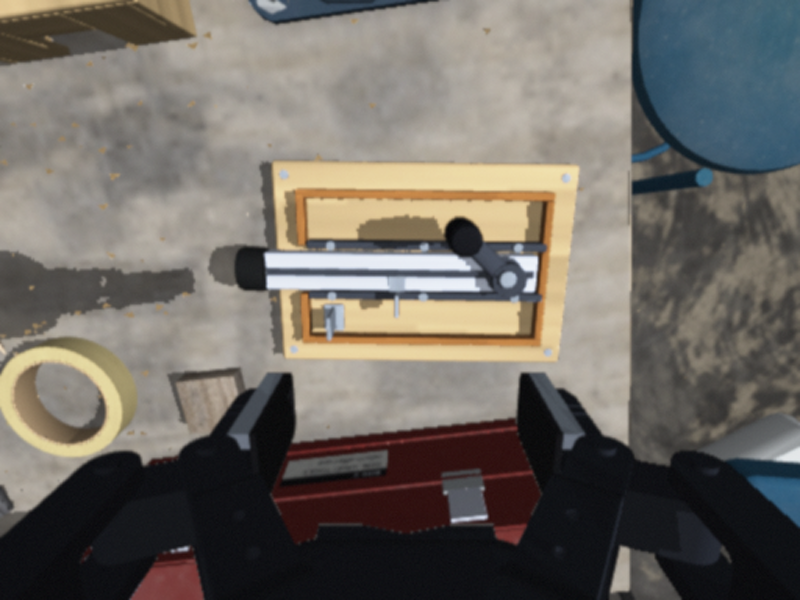

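The wrist picture shows the case open, with the leg's black foot at (250,268), the lever pivot at (508,280) and the black knob at (463,237). The leg's fin is at (397,290–316) and the mark's fin at (330,308–338).

```bash
python3 - <<'E'
from h import *
import json;c=json.load(open('c2.json'))
f=lambda u,v,z:px2w('w',(u/1.5625,v/1.5625),z,c)[:2]
B=np.array([f(*p,15) for p in((274,162),(579,164),(557,360),(285,359))])
t=B[1]-B[0];b=B[2]-B[3];ce=B.mean(0);e=(B[1]+B[2]-B[0]-B[3]);yaw=np.arctan2(e[1],e[0])
print(B.round(1),ce,np.linalg.norm(t),np.linalg.norm(b),yaw,[np.arctan2(q[1],q[0]) for q in(t,b)])
cf=lambda p:(np.array([[np.cos(yaw),np.sin(yaw)],[-np.sin(yaw),np.cos(yaw)]])@(np.array(p)-ce)).round(1)
for n,p in dict(mark=f(331,310,42),ptr=f(397,316,42),ptrtop=f(397,312,50),piv=f(509,280,48),knobtop=f(463,232,91)).items():print(n,p.round(1),cf(p))
for n,p in dict(mark=(498,-128),ptr=(545.5,-132),knob=(595.5,-75.5)).items():print('net',n,cf(p))
im=cv2.imread('pics/w2.png')[200:380,240:560];cv2.imwrite('pics/w2c.png',cv2.resize(im,(800,450),interpolation=cv2.INTER_CUBIC))
E
```

```text
[[ 470.2  -13.5]
 [ 694.2  -44. ]
 [ 671.8 -199.9]
 [ 446.7 -169.9]] [ 570.74513629 -106.82945548] 226.046796819035 227.12877757935644 -0.13397113768387328 [np.float64(-0.13553210862612614), np.float64(-0.1324176027957695)]
mark [ 497.8 -124.5] [-70.  -27.2]
ptr [ 546.3 -135.5] [-20.4 -31.7]
ptrtop [ 547.2 -129.8] [-20.3 -25.9]
piv [ 630.6 -116.7] [60.6 -1.8]
knobtop [596.7 -70.9] [20.9 39.1]
net mark [-69.3 -30.7]
net ptr [-21.7 -28.3]
net knob [20.3 34.4]
```

View pics/w2c.png

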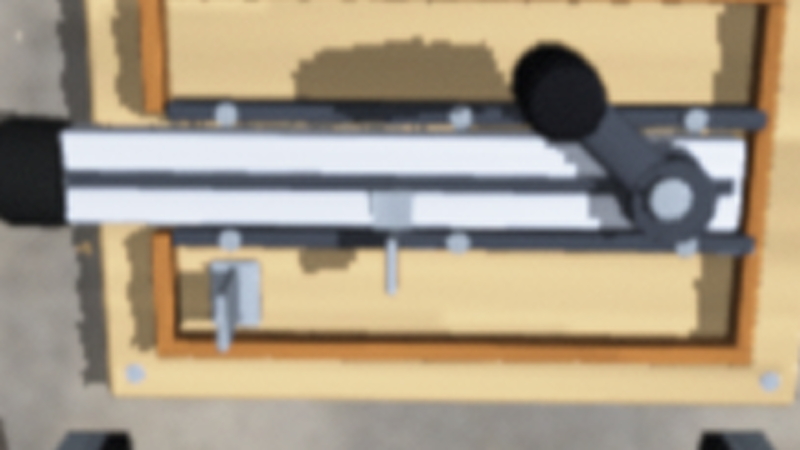

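The crop confirms it: the leg's fin is at crop x≈391, the mark's fin at ≈226, so the pull needed is about 49 mm. I'll turn the hand so the camera looks from the foot side, directly over the knob.

Emit:
play_rows --plan '[{"x": 3, "y": 4, "z": 10, "wx": 0, "wy": 0, "wz": -10}, {"x": 5, "y": 8, "z": 20, "wx": 0, "wy": 0, "wz": -20}, {"x": 8, "y": 12, "z": 30, "wx": 0, "wy": 0, "wz": -30}, {"x": 10, "y": 15, "z": 40, "wx": 0, "wy": 0, "wz": -40}, {"x": 13, "y": 19, "z": 50, "wx": 0, "wy": 0, "wz": -50}, {"x": 15, "y": 23, "z": 60, "wx": 0, "wy": 0, "wz": -60}, {"x": 18, "y": 27, "z": 70, "wx": 0, "wy": 0, "wz": -70}, {"x": 20, "y": 30, "z": 80, "wx": 0, "wy": 0, "wz": -80}, {"x": 23, "y": 34, "z": 90, "wx": 0, "wy": 0, "wz": -89}, {"x": 23, "y": 34, "z": 90, "wx": 0, "wy": 0, "wz": -89}]' --fingers 56

```text
clock: 13.6
ee_pos: [595.7, -76.2, 149.5]
tcp_rot: [3.142, -0.002, 2.991]
ft_force: [0.3, -0.1, -0.0]
width: 56.4
grip_force: 0.0
```

```bash
python3 - <<'E'
from h import *
s=S();im=eyes.get_image('wrist');
import json;c=eyes.get_calibration('wrist');json.dump({k:np.array(v).tolist() for k,v in c.items()},open('c3.json','w'))
cv2.imwrite('pics/w3.png',cv2.resize(im,(800,600),interpolation=cv2.INTER_CUBIC))
for t in('case','leg_pointer','mark_fin','grip_knob'):
    print(t,[(np.round(d['xyz'],1).tolist(),round(d['score'],2),w2px('wrist',d['xyz']).round()*1.5625) for d in eyes.landmark_of(t,'wrist')[:2]])
go([595.5,-75.5,52],3.0,s)
E
```

```text
{'clock': 13.6, 'ee_pos': [595.737, -76.167, 149.544], 'tcp_rot': [3.142, -0.002, 2.991], 'ft_force': [0.339, -0.071, -0.025], 'width': 56.366, 'grip_force': 0.0}
case [([569.7, -106.7, 1.7], 0.76, array([351.5625, 245.3125]))]
leg_pointer [([548.1, -130.4, 45.3], 0.73, array([290.625, 225.   ]))]
mark_fin [([495.5, -130.8, 43.0], 0.94, array([267.1875, 118.75  ]))]
grip_knob [([599.2, -71.8, 67.5], 0.7, array([417.1875, 315.625 ]))]
shift [ 0.2  0.6 97.5] turn [ 0.  -0.1 -0.5] dist 98.0
```

View pics/w3.png

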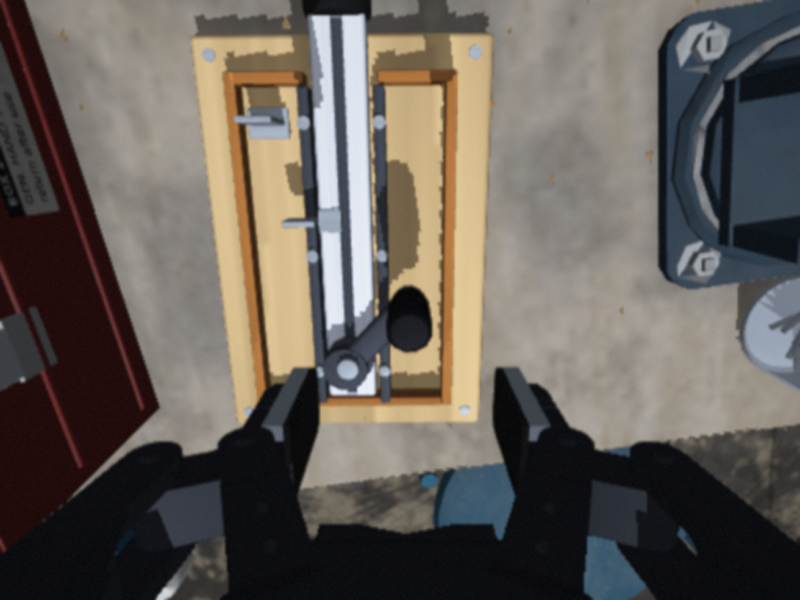

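The knob is at (408,318) here, midway between the fingers across the image. The leg's fin is at (297,223), the mark's at (258,120), and both are in clear view. Going down and gripping.

Emit:
play_rows --plan '[{"x": -1, "y": 2, "z": 30, "wx": 0, "wy": 0, "wz": 0}, {"x": -1, "y": 2, "z": 60, "wx": 0, "wy": 0, "wz": 0}, {"x": -1, "y": 2, "z": 85, "wx": 0, "wy": 0, "wz": 0}, {"x": -1, "y": 2, "z": 96, "wx": 0, "wy": 0, "wz": 0}, {"x": -1, "y": 2, "z": 96, "wx": 0, "wy": 0, "wz": 0}]'

```text
clock: 14.48
ee_pos: [597.1, -74.3, 54.0]
tcp_rot: [3.141, -0.001, 2.992]
ft_force: [1.3, -0.3, 0.2]
width: 55.9
grip_force: 0.0
```

Emit:
play_rows --plan '[{"x": 0, "y": 0, "z": 0, "wx": 0, "wy": 0, "wz": 0}, {"x": 0, "y": 0, "z": 0, "wx": 0, "wy": 0, "wz": 0}, {"x": 0, "y": 0, "z": 0, "wx": 0, "wy": 0, "wz": 0}, {"x": 0, "y": 0, "z": 0, "wx": 0, "wy": 0, "wz": 0}, {"x": 0, "y": 0, "z": 0, "wx": 0, "wy": 0, "wz": 0}]' --fingers 8 --force 70

```text
clock: 15.1
ee_pos: [598.6, -74.7, 55.9]
tcp_rot: [-3.141, 0.003, 2.992]
ft_force: [-1.0, -1.2, 6.7]
width: 20.3
grip_force: 68.4
```

```bash
python3 - <<'E'
from h import *
s=S();eyes.get_image('wrist')
for t in('case','leg_pointer','mark_fin','grip_knob'):
    print(t,[(np.round(d['xyz'],1).tolist(),round(d['score'],2),w2px('wrist',d['xyz']).round()) for d in eyes.landmark_of(t,'wrist')[:2]])
E
```

```text
{'clock': 15.1, 'ee_pos': [598.623, -74.743, 55.873], 'tcp_rot': [-3.141, 0.003, 2.992], 'ft_force': [-1.037, -1.21, 6.749], 'width': 20.27, 'grip_force': 68.429}
case [([568.9, -109.4, 2.0], 0.97, array([202., 178.]))]
leg_pointer [([546.3, -133.1, 44.5], 0.9, array([133., 163.]))]
mark_fin [([496.4, -129.1, 43.2], 0.65, array([114.,  57.]))]
grip_knob [([597.6, -73.3, 68.3], 0.56, array([264., 259.]))]
```

Emit:
play_rows --plan '[{"x": 5, "y": 0, "z": 0, "wx": 0, "wy": 0, "wz": 0}, {"x": 11, "y": 1, "z": 0, "wx": 0, "wy": 0, "wz": 0}, {"x": 17, "y": 1, "z": 0, "wx": 0, "wy": 0, "wz": 0}, {"x": 23, "y": 2, "z": 0, "wx": 0, "wy": 0, "wz": 0}, {"x": 29, "y": 2, "z": 0, "wx": 0, "wy": 0, "wz": 0}, {"x": 35, "y": 2, "z": 0, "wx": 0, "wy": 0, "wz": 0}, {"x": 40, "y": 2, "z": 0, "wx": 0, "wy": 0, "wz": 0}, {"x": 44, "y": 2, "z": 0, "wx": 0, "wy": 0, "wz": 0}, {"x": 46, "y": 2, "z": 0, "wx": 0, "wy": 0, "wz": 0}, {"x": 46, "y": 2, "z": 0, "wx": 0, "wy": 0, "wz": 0}]'

```text
clock: 16.6
ee_pos: [555.4, -68.9, 55.9]
tcp_rot: [-3.137, 0.008, 2.992]
ft_force: [4.7, -8.8, 1.4]
width: 20.0
grip_force: 68.5
```

```bash
python3 - <<'E'
from h import *
s=S();im=eyes.get_image('wrist')
import json;c=eyes.get_calibration('wrist');json.dump({k:np.array(v).tolist() for k,v in c.items()},open('c4.json','w'))
cv2.imwrite('pics/w4.png',cv2.resize(im[0:300,60:460],(800,600),interpolation=cv2.INTER_CUBIC))
for t in('case','leg_pointer','mark_fin','grip_knob'):
    print(t,[(np.round(d['xyz'],1).tolist(),round(d['score'],2),w2px('wrist',d['xyz']).round()) for d in eyes.landmark_of(t,'wrist')[:2]])
E
```

```text
{'clock': 16.6, 'ee_pos': [555.398, -68.877, 55.85], 'tcp_rot': [-3.137, 0.008, 2.992], 'ft_force': [4.722, -8.794, 1.445], 'width': 19.984, 'grip_force': 68.465}
case [([570.2, -106.5, 1.9], 0.76, array([212., 239.])), ([556.4, -65.8, 70.4], 0.24, array([268., 264.]))]
leg_pointer [([505.5, -127.6, 44.7], 0.6, array([134., 167.]))]
mark_fin [([498.4, -130.7, 44.9], 0.77, array([124., 155.]))]
grip_knob []
```

View pics/w4.png

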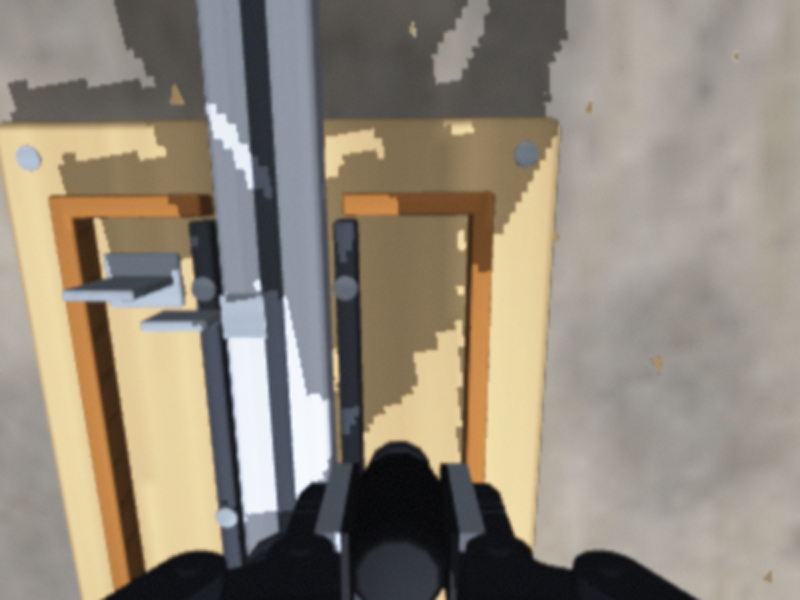

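Mark fin's upper edge is at crop (100,294), the leg fin's at (172,323), so the leg is still a few mm short of the mark.

```bash
python3 - <<'E'
from h import *
import json;c=json.load(open('c4.json'));yaw=-.134
ce=np.array([570,-106]);M=np.array([[np.cos(yaw),np.sin(yaw)],[-np.sin(yaw),np.cos(yaw)]])
for z in(50,57):
  for p in((68,297),(130,294),(145,327),(205,322)):print(z,p,(M@(px2w('w',(60+p[0]/2,p[1]/2),z,c)[:2]-ce)).round(1))
s=status.get_state();print('tcp',M@(s['ee_pos'][:2]-ce))
E
```

```text
50 (68, 297) [-71.8 -45.9]
50 (130, 294) [-72.3 -30.7]
50 (145, 327) [-64.1 -28.2]
50 (205, 322) [-65.1 -13.2]
57 (68, 297) [-72.8 -42.1]
57 (130, 294) [-73.3 -27.6]
57 (145, 327) [-65.5 -25.1]
57 (205, 322) [-66.4 -10.9]
tcp [-19.41126219  34.8277621 ]
```

Emit:
play_rows --plan '[{"x": 2, "y": 0, "z": 0, "wx": 0, "wy": 0, "wz": 0}, {"x": 4, "y": 0, "z": 0, "wx": 0, "wy": 0, "wz": 0}, {"x": 6, "y": 0, "z": 0, "wx": 0, "wy": 0, "wz": 0}, {"x": 8, "y": 0, "z": 0, "wx": 0, "wy": 0, "wz": 0}, {"x": 8, "y": 0, "z": 0, "wx": 0, "wy": 0, "wz": 0}, {"x": 8, "y": 0, "z": 0, "wx": 0, "wy": 0, "wz": 0}, {"x": 8, "y": 0, "z": 0, "wx": 0, "wy": 0, "wz": 0}]'

```text
clock: 17.73
ee_pos: [547.7, -67.8, 55.8]
tcp_rot: [-3.137, 0.009, 2.992]
ft_force: [4.2, -8.9, -0.3]
width: 20.4
grip_force: 68.5
```

```bash
python3 - <<'E'
from h import *
s=S();im=eyes.get_image('wrist')
import json;c=eyes.get_calibration('wrist');json.dump({k:np.array(v).tolist() for k,v in c.items()},open('c5.json','w'))
cv2.imwrite('pics/w5.png',cv2.resize(im[100:220,60:220],(800,600),interpolation=cv2.INTER_CUBIC))
for t in('leg_pointer','mark_fin','case'):
    print(t,[(np.round(d['xyz'],1).tolist(),round(d['score'],2),w2px('wrist',d['xyz']).round()) for d in eyes.landmark_of(t,'wrist')[:2]])
E
```

```text
{'clock': 17.725, 'ee_pos': [547.681, -67.752, 55.844], 'tcp_rot': [-3.137, 0.009, 2.992], 'ft_force': [4.234, -8.856, -0.305], 'width': 20.359, 'grip_force': 68.451}
leg_pointer []
mark_fin [([496.4, -130.1, 47.0], 0.98, array([124., 167.]))]
case [([571.3, -107.8, 2.0], 0.81, array([211., 250.]))]
```

View pics/w5.png

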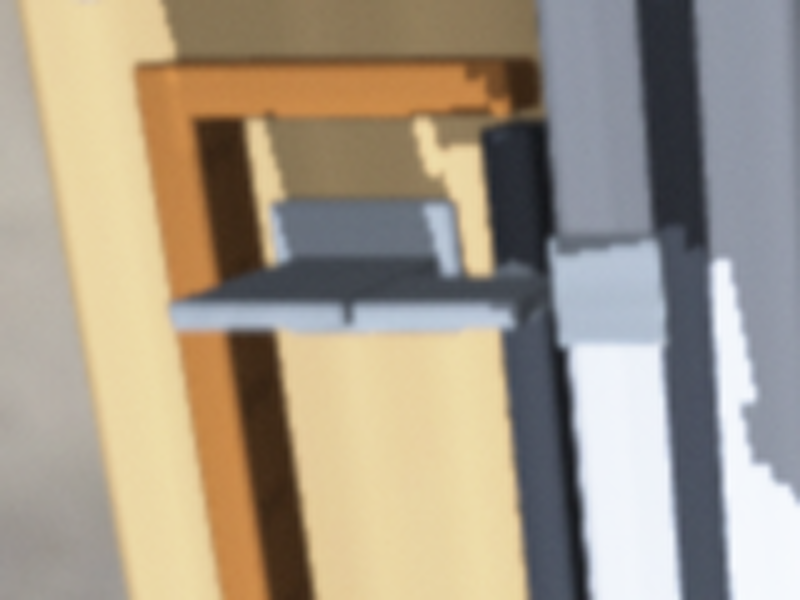

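The two fins now line up exactly, both upper edges at row ~315 and meeting at (347,313). I'll swing the lever along its arc, halfway first, then check.

Emit:
play_rows --plan '[{"x": 0, "y": 0, "z": 0, "wx": 0, "wy": 0, "wz": 0}, {"x": 0, "y": 0, "z": 0, "wx": 0, "wy": 0, "wz": 0}, {"x": 1.6, "y": -1.8, "z": 0, "wx": 0, "wy": 0, "wz": 0}, {"x": 3, "y": -3.6, "z": 0, "wx": 0, "wy": 0, "wz": 0}, {"x": 4.5, "y": -5.5, "z": 0, "wx": 0, "wy": 0, "wz": 0}, {"x": 5.9, "y": -7.6, "z": 0, "wx": 0, "wy": 0, "wz": 0}, {"x": 8.4, "y": -11.9, "z": 0, "wx": 0, "wy": 0, "wz": 0}, {"x": 10, "y": -15.5, "z": 0, "wx": 0, "wy": 0, "wz": 0}, {"x": 10, "y": -15.5, "z": 0, "wx": 0, "wy": 0, "wz": 0}]'

```text
clock: 19.05
ee_pos: [535.6, -79.6, 55.9]
tcp_rot: [-3.14, 0.009, 2.992]
ft_force: [6.4, -2.4, 1.2]
width: 20.3
grip_force: 68.8
```

```bash
python3 - <<'E'
from h import *
s=S();im=eyes.get_image('wrist');yaw=-.134
ce=np.array([570,-106]);M=np.array([[np.cos(yaw),np.sin(yaw)],[-np.sin(yaw),np.cos(yaw)]]);print('tcp',M@(s['ee_pos'][:2]-ce))
cv2.imwrite('pics/w6.png',cv2.resize(im[84:324,60:380],(800,600),interpolation=cv2.INTER_CUBIC))
E
```

```text
{'clock': 19.05, 'ee_pos': [535.618, -79.553, 55.869], 'tcp_rot': [-3.14, 0.009, 2.992], 'ft_force': [6.387, -2.392, 1.235], 'width': 20.298, 'grip_force': 68.764}
tcp [-37.60721879  21.61626943]
```

View pics/w6.png

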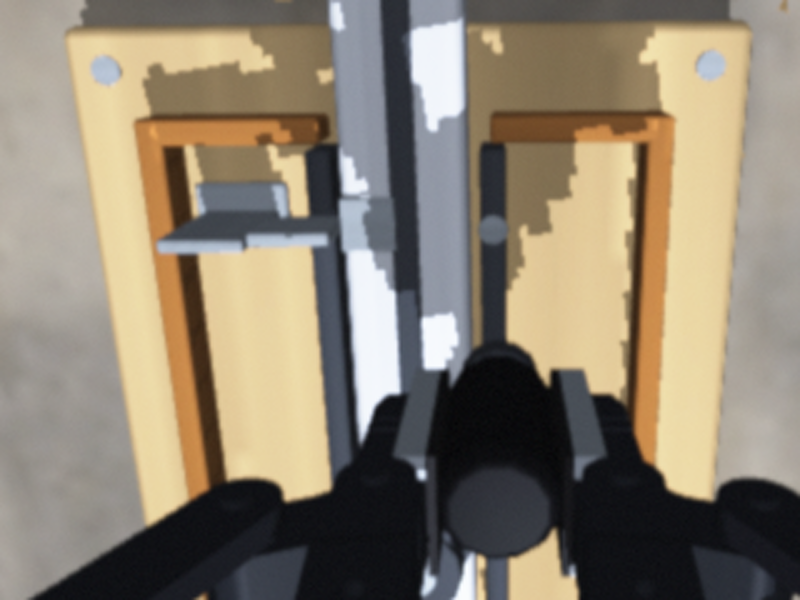

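The leg fin's edge is at row ~238 and the mark's at ~244, so the leg is about 1 mm past the mark, which is fine. Continuing the arc, taking a millimetre off.

Emit:
play_rows --plan '[{"x": 0.7, "y": -2.3, "z": 0, "wx": 0, "wy": 0, "wz": 0}, {"x": 1.3, "y": -4.5, "z": 0, "wx": 0, "wy": 0, "wz": 0}, {"x": 2.0, "y": -7, "z": 0, "wx": 0, "wy": 0, "wz": 0}, {"x": 2.4, "y": -9.3, "z": 0, "wx": 0, "wy": 0, "wz": 0}, {"x": 2.8, "y": -11.7, "z": 0, "wx": 0, "wy": 0, "wz": 0}, {"x": 3.1, "y": -14.2, "z": 0, "wx": 0, "wy": 0, "wz": 0}, {"x": 3.3, "y": -16.7, "z": 0, "wx": 0, "wy": 0, "wz": 0}, {"x": 3.5, "y": -19.2, "z": 0, "wx": 0, "wy": 0, "wz": 0}, {"x": 3.5, "y": -21.5, "z": 0, "wx": 0, "wy": 0, "wz": 0}, {"x": 3.5, "y": -21.5, "z": 0, "wx": 0, "wy": 0, "wz": 0}]'

```text
clock: 20.35
ee_pos: [528.7, -99.1, 55.9]
tcp_rot: [3.141, 0.007, 2.992]
ft_force: [5.6, 1.4, 2.5]
width: 19.7
grip_force: 69.0
```

```bash
python3 - <<'E'
from h import *
s=S();im=eyes.get_image('wrist');yaw=-.134
ce=np.array([570,-106]);M=np.array([[np.cos(yaw),np.sin(yaw)],[-np.sin(yaw),np.cos(yaw)]]);print('tcp',M@(s['ee_pos'][:2]-ce))
cv2.imwrite('pics/w7.png',cv2.resize(im[84:324,90:410],(800,600),interpolation=cv2.INTER_CUBIC))
E
```

```text
{'clock': 20.35, 'ee_pos': [528.68, -99.11, 55.876], 'tcp_rot': [3.141, 0.007, 2.992], 'ft_force': [5.585, 1.417, 2.453], 'width': 19.653, 'grip_force': 68.975}
tcp [-41.87005265   1.30835984]
```

View pics/w7.png

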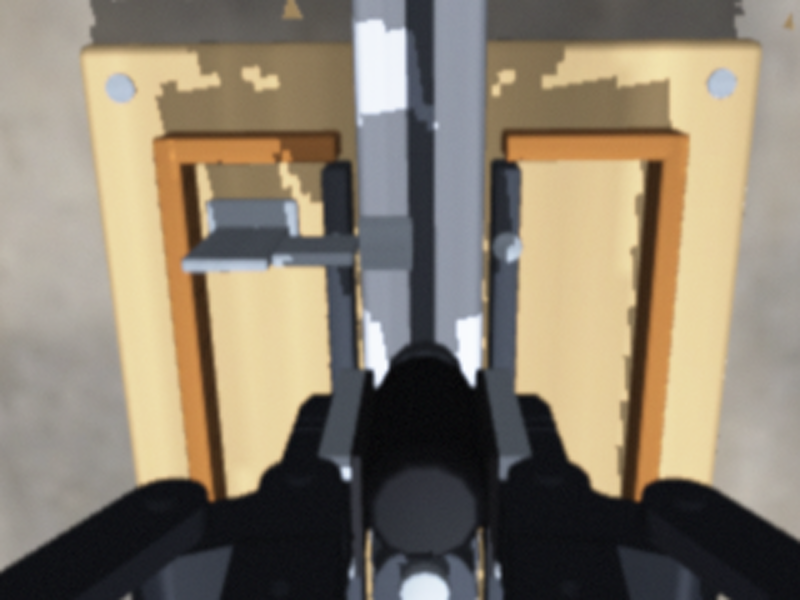

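The fins line up within about half a millimetre (edges at rows ~265 and ~262), and knob and pivot lie over the leg's slot (x≈423). I'll push a little further to feel the stop.

Emit:
play_rows --plan '[{"x": 0, "y": -1, "z": 0, "wx": 0, "wy": 0, "wz": 0}, {"x": 0, "y": -2, "z": 0, "wx": 0, "wy": 0, "wz": 0}, {"x": 0, "y": -3, "z": 0, "wx": 0, "wy": 0, "wz": 0}, {"x": 0, "y": -4, "z": 0, "wx": 0, "wy": 0, "wz": 0}, {"x": 0, "y": -4, "z": 0, "wx": 0, "wy": 0, "wz": 0}, {"x": 0, "y": -4, "z": 0, "wx": 0, "wy": 0, "wz": 0}]'

```text
clock: 21.15
ee_pos: [528.5, -100.1, 55.8]
tcp_rot: [3.136, 0.007, 2.991]
ft_force: [7.7, 9.2, 3.2]
width: 20.2
grip_force: 69.2
```

```bash
python3 - <<'E'
from h import *
s=S();im=eyes.get_image('wrist');yaw=-.134
ce=np.array([570,-106]);M=np.array([[np.cos(yaw),np.sin(yaw)],[-np.sin(yaw),np.cos(yaw)]]);print('tcp',M@(s['ee_pos'][:2]-ce))
for t,c in(('leg_pointer','wrist'),('mark_fin','wrist')):print(t,[(np.round(d['xyz'],1).tolist(),round(d['score'],2)) for d in eyes.landmark_of(t,c)[:2]])
eyes.get_image('top')
for t in('lid_knob','screw_jar','block_2'):print(t,[(np.round(d['xyz'],1).tolist(),round(d['score'],2)) for d in eyes.landmark_of(t,'top')[:1]])
E
```

```text
{'clock': 21.15, 'ee_pos': [528.503, -100.129, 55.815], 'tcp_rot': [3.136, 0.007, 2.991], 'ft_force': [7.68, 9.194, 3.176], 'width': 20.209, 'grip_force': 69.241}
tcp [-41.90946039   0.27400194]
leg_pointer [([494.5, -124.2, 46.0], 0.81)]
mark_fin [([498.0, -131.3, 44.9], 0.92)]
lid_knob [([360.0, 182.9, 107.8], 0.84)]
screw_jar [([662.8, 167.4, 1.4], 0.86)]
block_2 [([374.6, -203.7, 4.6], 0.86)]
```

The tool advanced only 1 mm of the 4 commanded, and the side force rose to 9 N. So the lever is at its stop, with the leg unmoved.

```bash
python3 -c "
from h import *
print(r.job_done());S()"
```

```text
the job is handed in; nothing more can be done
None
the job is handed in; nothing more can be done
```

I handed the job in at about 21 s: lid flat on the bench beside the case, leg within about 1 mm of its mark, lever closed against its stop, and the knob still held at about 69 N. The jar and offcut stayed where they were; no verdict was shown at hand-in.

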